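Close a sterilising cassette, pin its hasp and keep it pressed shut

ROBOT

A 6-joint arm with a two-finger parallel gripper is mounted at the origin on a cart in front of the work surface, level with it; the furniture and walls round the work are solid. World frame = base frame: x ahead of the robot, y to its left, z up, the work surface at z = 0. Lengths are in m, angles in degrees, forces in N, time in s.
With the tool pointing down it reaches from about 0.35 to 0.875 m from the base axis. Payload 4.2 kg.
Tool frame: the origin (TCP) lies on the front face of the gripper's body, between the roots of the fingers; the fingertips stand finger_overhang ahead of it and the grasp point (between the pads) lies 51 mm ahead of it (finger_overhang is the distance from the TCP to the fingertips, in m); z points along the fingers, y is the line along which they close (so a half turn about z gives the same grasp; the last joint's range is limited). The gripper opens to 87 mm and grips with 3 to 60 N. Pads are 19 mm wide; open, the fingers measure 117 mm over their backs; the gripper's body (75 mm by 190 mm) begins 51 mm behind the grasp point.
Start: joints at [88.213, 22.042, 0.453, 0, -68.411, -14.817], TCP at [0.179, 0.599, 0.292] pointing down, gripper open.
Joint ranges: [-179.83, 179.83], [-69.29, 118.12], [-61.27, 80.66], [-181.25, 117.63], [-171.15, -9.14], [-177.46, 177.46]. Speed limits (degrees/s): [159.86, 159.86, 180, 180, 180, 180].

INTERFACE

Orientations are given as a 3x3 rotation matrix whose columns are the frame's x, y, z axes.
In Python, from station import sense, capture, camera_model, finish_job, finger_overhang gives the robot as it stands. The module is installed in compiled form; this text tells all that it offers.
- The arm moves only by the tool jog_arm, never from a script. Its argument "rows" is a list that holds one entry, the list of rows, each a list of 4 numbers: the shift along the tool's x, y, z in m, then the turn about the tool's z in rad. A call has 1 to 20 rows; each row shifts and turns the commanded pose from where the row before left it, along the tool's axes as they then stand; what a row does not reach is not made up. A row lasts 1/8 s, in which the tool goes at most 62.5 mm and 10.7 degrees, less where a joint would pass 70% of its speed; a pose out of reach is approached as far as the arm can. A call is refused whole if a number of a shift passes 0.0625 or a number of a turn 0.188, either way. A call with a gripper value outside its range is refused whole. "claw" is the opening, from 0 (shut) to 1 (fully open), set as the call begins (left out, the last holds). The fingers move at their own pace and stop on an object; the grip force is fixed at half the most. Time passes only in rows, so rows that do not move let the fingers close. It gives the time, the measured TCP pose, the force, the opening and the grip force at its end, in the units of the state.
- sense(): the state, without advancing time (a new reading comes with each control period).
- capture(name): name is "side" or "top" or "wrist"; returns the picture (384x512x3 uint8, red, green, blue); there is no depth.
- camera_model(name): a dict with "fovy" (degrees; the focal length in pixels is half the picture's height over the tangent of half this angle, whatever the lens; pixels are square), "cx", "cy" (the principal point, pixels), "eye" and "rotation" of the camera in the world. Camera axes: x right, y down, z forward; pixel columns grow to the right and rows downward; lengths in m; the calibration is good to about 2 mm. A picture is of the moment at which its call begins: read the wrist's pose just before it. camera_model takes no time and is no camera call; for the wrist camera it gives the pose at the moment of the call.
- finish_job(): hands the job in; it is judged then, once.
The state is a dict: "time_s": time; "joints": joint angles; "joint_velocities": joint speeds; "effort": joint torques, N m; "tcp_pos": TCP position; "ee_rot": TCP orientation; "wrist_force": force on the tool from outside, world axes, zero at the start; "moment": the same for the moment, N m; "gripper_width": opening from 0.0 (shut) to 1.0 (fully open); "gripper_force": force on a finger pad.
Only numpy, scipy, OpenCV 4.12 (cv2) and the standard library are available. Lean on these libraries where they do the work, as an engineer would, in place of code of your own. Each camera call takes 0.05 s, during which the arm holds its last target. There are 200 camera calls.

TASK

Close the lid of the steel instrument cassette on the blue mat, then take the orange-handled locking pin from its aluminium stand and push it down through the hole of the lid's tab and the hole of the bracket below it, until the pin's collar sits on the tab. Two sprung buttons in the rim lift the lid slightly ajar, so finish while still holding the pin and pushing it down firmly, with the lid fully shut, so that the seal can be clipped on: do not let go. Leave the other things on the worktop where they are.

Things in the scene. Friction and masses are not known exactly. Their poses are not given: they have to be found in the camera images.
- cassette: Perforated steel instrument cassette, fixed, on rubber feet and a blue mat (192x212 mm). Base 132 (x) x 186 (y) mm. Origin under the base's centre, 13 mm above the worktop; its z is up, its -x side is the front with the hasp, its +x side the hinge. In this frame: base z 0 to 21 mm, shut lid z 21 to 25 mm, front wall x = -63 mm, hinge x = +71 mm.
- lid (a joint): Lid angle, rad: 0 fully shut, grows as it opens (1.57 upright, 2.0 limit). Stiff hinge: it stays where it is left; moving it takes 1 to 2 N at its free edge. Below about 0.045 rad two blue sprung buttons in the base push back: fully shut needs about 9 N down at the tab; let go, it springs up to about 0.03 rad (5 mm at the tab).
- lid_hinge (a point): Centre of the hinge line, which is the cassette's y axis direction; at x = +71, z = 21 mm in the cassette's frame.
- lid_push (a point): Point on the lid's outer face, 115 mm from the hinge line, 50 mm to the cassette's -y side, so that the hand passes beside the tab; a place to push the lid shut (from behind, then from above). The lid is a flat plate 132 x 186 x 4 mm, its free edge 134 mm from the hinge. z axis = the lid's outward normal (up when shut).
- cassette_lid: The lid with its tab; its frame coincides with the cassette's when shut and turns with the lid about the hinge. A strap (34 mm wide in y, x -69 to -45 mm, top z = 28 mm) joins the tab to the lid.
- lid_hole (a point): Centre of the hole on the upper face of the lid's tab: steel plate 30 x 34 x 3 mm in front of the lid, hole 11 mm wide, 154 mm from the hinge line. Shut: 36 mm above the worktop. z axis = the lid's outward normal.
- base_hole (a point): Centre of the hole on the upper face of the fixed bracket on the base's front wall: steel 30 x 36 x 6 mm, hole 10 mm wide, right through, axis vertical; 23 mm above the worktop, 13 mm below lid_hole when shut. The mat lies 20 mm below this point.
- pin: Loose locking pin, about 35 g. Origin at its tip, z along it up to the handle. Steel shank 8 mm thick, 30 mm long, last 6 mm tapered to 4 mm; collar 18 mm wide from z = 30 to 33 mm; orange round handle 14 mm thick from z = 33 to 61 mm. It starts upright in the stand, tip 3 mm above the worktop.
- pin_collar (a point): Centre of the underside of the pin's collar, 30 mm above its tip; it coincides with lid_hole when the pin is home.
- pin_stand: Fixed aluminium block 50 x 50 x 30 mm on a black foot; origin under its centre. One 10 mm hole in the middle, 27 mm deep, where the pin stands; lift the pin straight up by 30 mm to clear it. Behind it stands the steriliser, a fixed cabinet: front face x = 0.59, y from -0.07 to 0.42, 0.47 m tall; keep the arm clear of it.
- bur_block: Blue block with small rotary bits, 36x92x51 mm, loose; leave alone; it and the pin stand may swap places. Origin under its centre.
- kidney_dish: Steel kidney dish 87x195x35 mm, loose; leave alone. Origin under its centre.
- dial_timer: White timer with a black dial, 75x68x68 mm, loose; leave alone. Origin under its centre.
- indicator_tape: Roll of beige tape 100x98x25 mm, loose; leave alone. Origin under its centre.
- pad_stack: Stack of white pads 98x91x38 mm, loose; leave alone. Origin under its centre.

How it is judged:
By the outcome, as a careful person would: the job done as asked, in the order asked, and still so for the second after the job is handed in, while the arm keeps its last pose, push and grip.
It also fails if it takes over 58 s, if anything falls off the work surface, if the arm or the gripper's body presses on something with over 40 N, if the wrist force passes 120 N, or if a joint passes its speed limit or range.

## Working session

There is one attempt and no reset: what is moved stays moved. The work goes in short steps, Python scripts to look and compute and a tool call to move; the robot and the scene stay as the last step left them, time stands still between calls to the robot, and variables do not carry over. Pictures are saved under pics/ and viewed, at most 10 in all, crops included, and the job is handed in when it is done.

Besides the shell and the picture viewer there is one more tool, called after "Call:" as name(argument=value, ...) on one line, values as JSON. jog_arm: Moves the arm, as the interface text tells. Its arguments: {"type":"object","properties":{"rows":{"type":"array"},"claw":{"type":"number"}},"required":["rows"]}

```bash
mkdir -p pics
cat > h.py <<'E'
import numpy as np, cv2
from station import *
def K(m):
    f=192/np.tan(np.radians(m["fovy"])/2); return f,m["cx"],m["cy"]
def ray(m,u,v):
    f,cx,cy=K(m); return np.array(m["rotation"])@np.array([(u-cx)/f,(v-cy)/f,1.])
def onz(m,u,v,z):
    d=ray(m,u,v); e=np.array(m["eye"]); return e+d*(z-e[2])/d[2]
def proj(m,P):
    f,cx,cy=K(m); c=np.array(m["rotation"]).T@(np.array(P)-np.array(m["eye"])); return c[0]/c[2]*f+cx,c[1]/c[2]*f+cy
def snap(n,out):
    m=camera_model(n); im=capture(n); cv2.imwrite("pics/"+out,im[:,:,::-1]); return m,im
E
python3 - <<'E'
from h import *
s=sense(); np.set_printoptions(precision=4,suppress=True)
print(s["time_s"],s["tcp_pos"],np.array(s["ee_rot"]),s["gripper_width"],finger_overhang)
ims=[]
for n in("top","side","wrist"):
    m,im=snap(n,n+"0.png"); ims.append(im); print(n,m)
E
```

```text
0.0 [0.1784 0.5985 0.2912] [[ 0.9583 -0.2859 -0.0006]
 [-0.2859 -0.9583 -0.0021]
 [ 0.0001  0.0022 -1.    ]] 0.9996738189256305 0.0697
top {'fovy': 43.458845444187254, 'cx': 256.34733306016426, 'cy': 184.8747529636524, 'eye': array([-0.5054, -0.4533,  1.7095]), 'rotation': array([[ 0.3961, -0.7592,  0.5165],
       [-0.9182, -0.3285,  0.2213],
       [ 0.0017, -0.5619, -0.8272]])}
side {'fovy': 51.66102099283907, 'cx': 252.246301748702, 'cy': 192.51086667574555, 'eye': array([0.5764, 1.115 , 0.6948]), 'rotation': array([[-0.9976,  0.0297, -0.0625],
       [ 0.0691,  0.4808, -0.8741],
       [ 0.0041, -0.8763, -0.4817]])}
wrist {'fovy': 59.75156415754611, 'cx': 256.8999086055837, 'cy': 188.71305993648977, 'eye': array([0.2503, 0.5779, 0.3846]), 'rotation': array([[-0.2868, -0.9208, -0.2643],
       [-0.958 ,  0.2761,  0.0776],
       [ 0.0015,  0.2755, -0.9613]])}
```

View pics/top0.png

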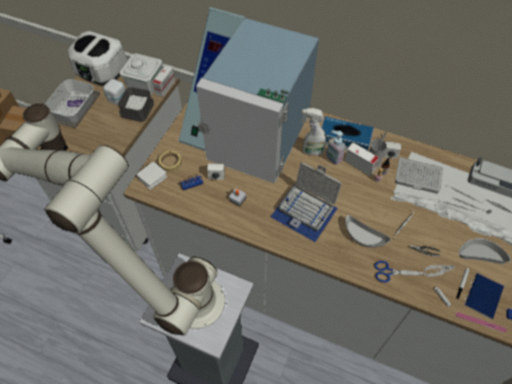

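View pics/side0.png

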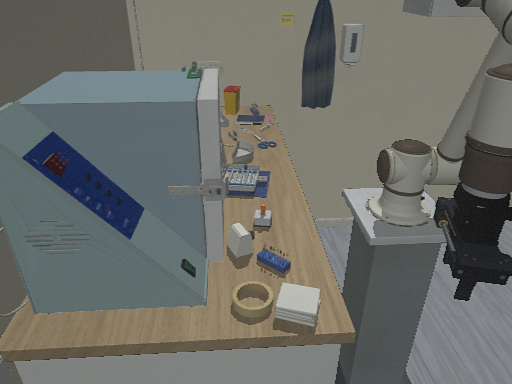

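Top view: cassette on its blue mat about (305,210) with the lid standing open at about (318,185), the stand with the orange pin at (237,196), and the bur block at (191,182). Side view: pin at (264,208), bur block at (273,261).

Run:
```python
from h import *
np.set_printoptions(precision=4,suppress=True)
t=camera_model("top"); s=camera_model("side")
it=cv2.imread("pics/top0.png"); is_=cv2.imread("pics/side0.png")
for n,im,m,roi in(("top",it,t,(180,160,170,90)),("side",is_,s,(215,150,70,90))):
    x,y,w,h=roi; hsv=cv2.cvtColor(im[y:y+h,x:x+w],cv2.COLOR_BGR2HSV)
    o=cv2.inRange(hsv,(3,130,110),(14,255,255)); b=cv2.inRange(hsv,(105,120,50),(125,255,255))
    for nm,mk in(("orange",o),("blue",b)):
        k,l,st,c=cv2.connectedComponentsWithStats(mk)
        for i in range(1,k):
            if st[i,4]>=5:
                u,v=c[i]+[x,y]; print(n,nm,st[i]+[x,y,0,0,0],u,v,onz(m,u,v,.05 if nm=="orange" else .0))
crop=lambda im,x,y,w,h,o:cv2.imwrite("pics/"+o,cv2.resize(im[y:y+h,x:x+w],None,fx=5,fy=5,interpolation=cv2.INTER_CUBIC))
crop(it,215,155,140,100,"topc.png")
for P in([.5,.15,0],[.5,0,0],[.5,-.1,0],[.6,0,0],[.4,0,0]): print(P,proj(t,P))
```

```text
top orange [236 189   3   6  13] 236.9230769230769 191.3846153846154 [0.4691 0.0513 0.05  ]
top blue [181 177  21  12 124] 191.63709677419354 182.88709677419354 [ 0.461   0.2635 -0.    ]
top blue [272 208  64  33 417] 300.0599520383693 224.34532374100718 [ 0.4545 -0.2358  0.    ]
side orange [261 204   4   9  34] 262.4117647058824 207.79411764705884 [0.4676 0.0468 0.05  ]
side blue [228 170   3   2   5] 228.8 170.4 [ 0.5681 -0.3368  0.    ]
side blue [253 171   3   2   5] 254.2 171.6 [ 0.4663 -0.3195  0.    ]
side blue [260 171   5   1   5] 262.0 171.0 [ 0.4345 -0.3231  0.    ]
side blue [229 183  14   2  19] 234.42105263157896 183.73684210526315 [ 0.5489 -0.2188  0.    ]
side blue [250 184   3   2   5] 251.2 184.6 [ 0.4859 -0.2078  0.    ]
side blue [217 189   3   5  11] 217.72727272727272 191.27272727272728 [ 0.6115 -0.1629  0.    ]
[0.5, 0.15, 0] (np.float64(219.3820423347853), np.float64(184.66971454295478))
[0.5, 0, 0] (np.float64(251.4049015587855), np.float64(196.3397370747988))
[0.5, -0.1, 0] (np.float64(273.34061758816625), np.float64(204.33372344948037))
[0.6, 0, 0] (np.float64(260.6779861415119), np.float64(178.51741460861749))
[0.4, 0, 0] (np.float64(241.6485506410196), np.float64(215.09086897685722))
```

View pics/topc.png

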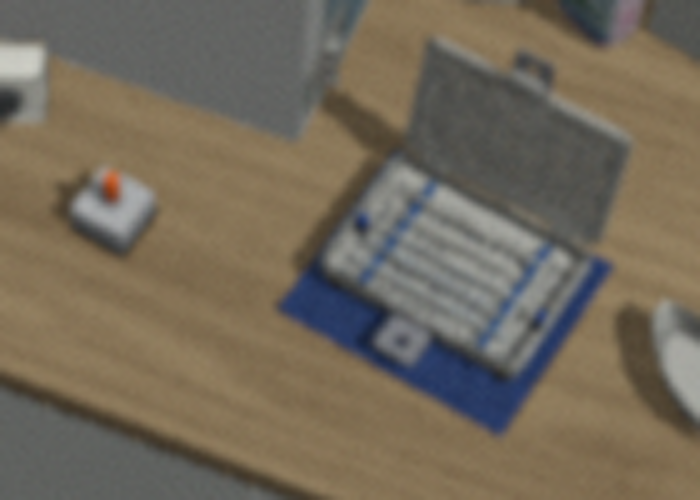

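Enlarged top view: mat corners at crop (280,303), (500,432), (608,262); bracket hole at (403,341); lid about upright, with the tab at (533,72) at its free edge.

Run:
```python
from h import *
np.set_printoptions(precision=4,suppress=True)
t=camera_model("top")
c=lambda u,v,z:onz(t,u/5+215,v/5+155,z)
A,B,C=c(280,303,0.002),c(500,432,.002),c(608,262,.002)
H=c(403,341,.023); print("mat",A,B,C,np.linalg.norm(A-B),np.linalg.norm(B-C))
ya=A-B; print("yaw y-axis",np.degrees(np.arctan2(ya[1],ya[0]))-90); xa=C-B; print("yaw x",np.degrees(np.arctan2(xa[1],xa[0])))
print("hole",H)
F=[c(325,272,.034),c(512,372,.034),c(592,250,.034),c(397,158,.034)]
print("rim",*F); 
yaw=np.arctan2(*( (F[0]-F[1])+(F[3]-F[2]))[[1,0]])-np.pi/2; print("rim yaw",np.degrees(yaw))
x=np.array([np.cos(yaw),np.sin(yaw)]); O=H[:2]+x*.083; hinge=O+x*.071
print("O",O,"hinge",hinge, "rimcentre",np.mean(F,0))
# lid tab tip/hole: on plane through lateral hole line; solve angle
e=np.array(t["eye"])
for a in np.arange(1,2.01,.1):
    P=np.array([*(hinge-x*np.cos(a)*.154),.034+.154*np.sin(a)]); u,v=proj(t,P); print(round(a,2),P,(u-215)*5,(v-155)*5)
```

```text
mat [ 0.4446 -0.1122  0.002 ] [ 0.4042 -0.3176  0.002 ] [ 0.5893 -0.3473  0.002 ] 0.20938822950132138 0.18748854319042918
yaw y-axis -11.129389516645801
yaw x -9.105599418392524
hole [ 0.4394 -0.2205  0.023 ]
rim [ 0.4683 -0.141   0.034 ] [ 0.4412 -0.3112  0.034 ] [ 0.5746 -0.3337  0.034 ] [ 0.5961 -0.155   0.034 ]
rim yaw -7.953608997049944
O [ 0.5216 -0.232 ] hinge [ 0.5919 -0.2418] rimcentre [ 0.52   -0.2352  0.034 ]
1.0 [ 0.5095 -0.2303  0.1636] 459.8308578783727 181.75471280205542
1.1 [ 0.5228 -0.2321  0.1712] 468.85323515450693 163.89150787864537
1.2 [ 0.5367 -0.2341  0.1775] 478.1277688162328 146.3931027802171
1.3 [ 0.5511 -0.2361  0.1824] 487.539439555041 129.47440138981278
1.4 [ 0.566  -0.2382  0.1858] 496.97201224562036 113.34035712235874
1.5 [ 0.5811 -0.2403  0.1876] 506.3102460426819 98.18225979983268
1.6 [ 0.5964 -0.2424  0.1879] 515.4420185052638 84.1744785161471
1.7 [ 0.6116 -0.2445  0.1867] 524.2602901223311 71.47176047440311
1.8 [ 0.6266 -0.2466  0.184 ] 532.6648471589808 60.20715355504393
1.9 [ 0.6412 -0.2487  0.1797] 540.5637754281821 50.490585951477556
2.0 [ 0.6554 -0.2507  0.174 ] 547.8746340565554 42.40810238784732
```

Call:
jog_arm(rows=[[[0, 0, 0, -0.133], [0.0277, 0.041, 0, 0], [0.0277, 0.041, 0, 0], [0.0277, 0.041, 0, 0], [0.0277, 0.041, 0, 0], [0.0277, 0.041, 0, 0], [0.0277, 0.041, 0, 0], [0.0277, 0.041, 0, 0], [0.0277, 0.041, 0, 0], [0.0277, 0.041, 0, 0], [0.0277, 0.041, 0, 0], [0.0277, 0.041, 0, 0], [0.0277, 0.041, 0, 0], [0, 0, 0, 0], [0, 0, 0, 0]]], claw=0)

```text
time_s: 2.02
tcp_pos: [0.4298, 0.0609, 0.292]
ee_rot: [[0.988, -0.157, -0.001], [-0.157, -0.988, 0.0], [-0.001, 0.0, -1.0]]
wrist_force: [0.1, -0.0, -0.3]
gripper_width: 0.006
gripper_force: 0.0
```

Run:
```python
from h import *
np.set_printoptions(precision=4,suppress=True)
m,im=snap("wrist","w1.png")
hsv=cv2.cvtColor(np.ascontiguousarray(im[:,:,::-1]),cv2.COLOR_BGR2HSV)
o=cv2.inRange(hsv,(3,130,90),(16,255,255))
k,l,st,c=cv2.connectedComponentsWithStats(o)
for i in range(1,k):
    if st[i,4]>30: print(st[i],c[i],onz(m,*c[i],.05),"mid 0.05")
print(m["eye"],proj(m,[.468,.049,.064]),proj(m,[.468,.049,.036]))
```

```text
[254 125  14  15 170] [260.7588 131.9235] [0.4664 0.0521 0.05  ] mid 0.05
[0.504  0.0498 0.3853] (np.float64(263.8400252890068), np.float64(131.35151743866894)) (np.float64(263.31002791407155), np.float64(128.34471147617933))
```

View pics/w1.png

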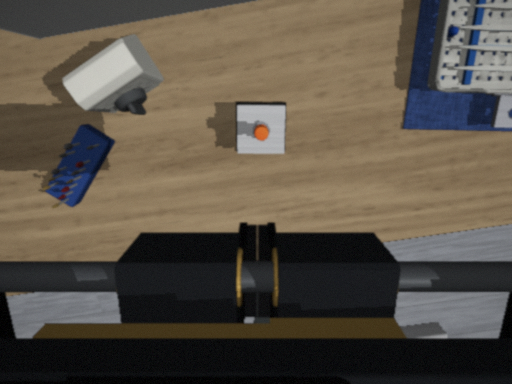

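Wrist view: pin top at (261,132), stand square around it, bur block at (80,165), cassette mat edge upper right. The body's long side lies along the closing line.

Call:
jog_arm(rows=[[[0.0067, 0.0426, -0.0025, 0], [0.0067, 0.0426, -0.0025, 0], [0.0067, 0.0426, -0.0025, 0], [0.0067, 0.0426, -0.0025, 0], [0.0067, 0.0426, -0.0025, 0], [0.0067, 0.0426, -0.0025, 0], [0.0067, 0.0426, -0.0025, 0], [0.0067, 0.0426, -0.0025, 0], [0, 0, 0, 0], [0, 0, 0, 0]]])

```text
time_s: 3.32
tcp_pos: [0.4301, -0.2828, 0.312]
ee_rot: [[0.988, -0.155, -0.0], [-0.155, -0.988, 0.001], [-0.001, -0.0, -1.0]]
wrist_force: [0.5, 0.4, 0.0]
gripper_width: 0.006
gripper_force: 0.0
```

Run:
```python
from h import *
m,im=snap("wrist","w2.png"); print(m); print(proj(m,[.4394,-.2205,.023]))
```

```text
{'fovy': 59.75156415754611, 'cx': 256.8999086055837, 'cy': 188.71305993648977, 'eye': array([ 0.50417475, -0.29381368,  0.40530686]), 'rotation': array([[-1.55637086e-01, -9.49475957e-01, -2.72529822e-01],
       [-9.87813913e-01,  1.49351417e-01,  4.37930027e-02],
       [-8.77688014e-04,  2.76024566e-01, -9.61150180e-01]])}
(np.float64(203.5336429223287), np.float64(160.24584543158812))
```

View pics/w2.png

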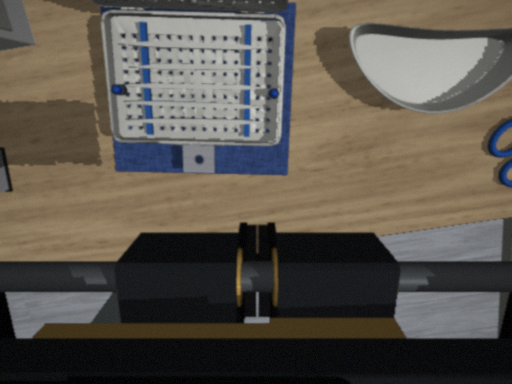

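Wrist view over the cassette: bracket hole at (199,159), mat front corners (116,170) and (288,174), lid edge at the top of the picture; the kidney dish is to the right.

Run:
```python
from h import *
np.set_printoptions(precision=4,suppress=True)
m=camera_model("wrist")
im=cv2.imread("pics/w2.png"); g=cv2.cvtColor(im,cv2.COLOR_BGR2GRAY)[148:172,188:212]
mk=cv2.inRange(g,0,90); k,l,st,c=cv2.connectedComponentsWithStats(mk)
for i in range(1,k): print(st[i],c[i]+[188,148])
H=onz(m,199,159,.023)
hs=cv2.inRange(cv2.cvtColor(im,cv2.COLOR_BGR2HSV),(105,120,40),(125,255,255))
pts=[]
for u in list(range(125,175,5))+list(range(225,285,5)):
    v=np.where(hs[150:190,u])[0]
    if len(v): pts.append(onz(m,u,150+v.max(),.002)[:2])
pts=np.array(pts); p=np.polyfit(pts[:,1],pts[:,0],1); yaw=-np.arctan(p[0]); print("yaw",np.degrees(yaw))
x=np.array([np.cos(yaw),np.sin(yaw)]); y=np.array([-x[1],x[0]])
print("front mat to hole", (H[:2]-pts.mean(0))@x)
a,b=onz(m,116,170,.002),onz(m,288,174,.002); print("mat w",np.linalg.norm(a-b),"mid lateral rel hole",((a+b)[:2]/2-H[:2])@y)
O=H[:2]+.083*x; Hi=O+.071*x; Q=Hi-.05*y
print("H",H,"O",O,"hinge",Hi,"Q",Q,x,y, "tool x", np.array(sense()["ee_rot"])[:,0])
```

```text
[ 7  7  9  9 64] [198.7344 159.125 ]
yaw -10.158599545396394
front mat to hole 0.019572143608489107
mat w 0.21284404780289742 mid lateral rel hole 0.00017305910992052465
H [ 0.4417 -0.2154  0.023 ] O [ 0.5234 -0.23  ] hinge [ 0.5932 -0.2426] Q [ 0.5844 -0.2918] [ 0.9843 -0.1764] [0.1764 0.9843] tool x [ 0.9881 -0.1541 -0.0003]
```

Call:
jog_arm(rows=[[[0.039, -0.0022, 0, 0], [0.039, -0.0022, 0, 0], [0.039, -0.0022, 0, 0], [0.039, -0.0022, 0, 0], [0.039, -0.0022, 0, 0], [0.039, -0.0022, 0, 0], [0, 0, 0.0255, 0], [0, 0, 0.0255, 0], [0, 0, 0.0255, 0], [0, 0, 0.0255, 0], [0, 0, 0, 0]]])

```text
time_s: 4.75
tcp_pos: [0.6623, -0.3052, 0.2077]
ee_rot: [[0.988, -0.154, -0.005], [-0.154, -0.988, 0.002], [-0.006, -0.001, -1.0]]
wrist_force: [0.8, 0.6, 0.0]
gripper_width: 0.008
gripper_force: 0.0
```

Call:
jog_arm(rows=[[[-0.011, 0, -0.0021, 0], [-0.011, 0, -0.0021, 0], [-0.011, 0, -0.0021, 0], [-0.011, 0, -0.0021, 0], [-0.0085, 0, -0.0011, 0], [-0.0085, 0, -0.0011, 0], [-0.0087, 0, 0.0001, 0], [-0.0087, 0, 0.0001, 0], [-0.0085, 0, 0.0013, 0], [-0.0085, 0, 0.0013, 0], [-0.0082, 0, 0.0027, 0], [-0.0082, 0, 0.0027, 0], [-0.0078, 0, 0.0038, 0], [-0.0078, 0, 0.0038, 0], [-0.007, 0, 0.005, 0], [-0.007, 0, 0.005, 0]]])

```text
time_s: 6.75
tcp_pos: [0.5227, -0.2851, 0.1947]
ee_rot: [[0.988, -0.156, -0.001], [-0.156, -0.988, 0.0], [-0.001, -0.0, -1.0]]
wrist_force: [0.3, 1.1, 1.3]
gripper_width: 0.009
gripper_force: 0.5
```

Call:
jog_arm(rows=[[[-0.0062, 0, 0.006, 0], [-0.0062, 0, 0.006, 0], [-0.0052, 0, 0.0068, 0], [-0.0052, 0, 0.0068, 0], [-0.0043, 0, 0.0075, 0], [-0.0043, 0, 0.0075, 0], [-0.003, 0, 0.0081, 0], [-0.003, 0, 0.0081, 0], [-0.0018, 0, 0.0084, 0], [-0.0018, 0, 0.0084, 0], [0, 0, 0, 0]]])

```text
time_s: 8.12
tcp_pos: [0.4824, -0.2789, 0.1205]
ee_rot: [[0.988, -0.156, -0.002], [-0.156, -0.988, 0.0], [-0.002, -0.0, -1.0]]
wrist_force: [0.8, 0.5, 0.1]
gripper_width: 0.006
gripper_force: 0.0
```

Call:
jog_arm(rows=[[[0, 0, 0.004, 0], [0, 0, 0.004, 0], [0, 0, 0.003, 0], [0, 0, 0, 0]]])

```text
time_s: 8.62
tcp_pos: [0.4828, -0.279, 0.1107]
ee_rot: [[0.988, -0.156, -0.0], [-0.156, -0.988, -0.0], [-0.0, 0.0, -1.0]]
wrist_force: [-0.6, 0.9, 4.4]
gripper_width: 0.005
gripper_force: 1.6
```

Run:
```python
from h import *
m,im=snap("wrist","w3.png"); cv2.imwrite("pics/w3c.png",im[:300,60:400,::-1])
```

```text
(no output)
```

View pics/w3.png

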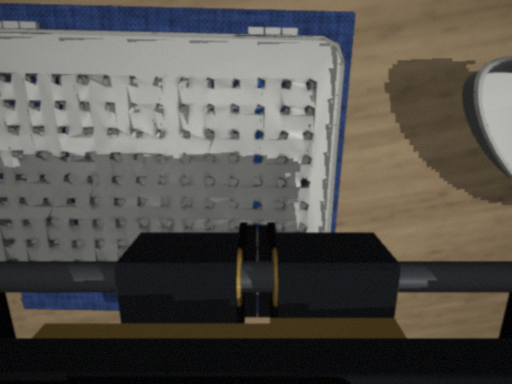

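Wrist view: the lid lies flat on the base under the closed fingers (perforations in the whole view), resting on the buttons. Next, the pin.

Call:
jog_arm(rows=[[[0, 0, -0.02, 0], [0, 0, -0.02, 0], [-0.0118, -0.04, -0.01, 0], [-0.0118, -0.04, -0.006, 0], [-0.0118, -0.04, -0.006, 0], [-0.0118, -0.04, -0.006, 0], [-0.0118, -0.04, -0.006, 0], [-0.0118, -0.04, -0.006, 0], [-0.0118, -0.04, -0.005, 0], [-0.0118, -0.04, -0.005, 0], [0, 0, 0, 0], [0, 0, 0, 0]]], claw=0.5)

```text
time_s: 10.18
tcp_pos: [0.4393, 0.0518, 0.2002]
ee_rot: [[0.988, -0.156, -0.0], [-0.156, -0.988, 0.0], [-0.0, -0.0, -1.0]]
wrist_force: [0.1, -0.7, 0.0]
gripper_width: 0.502
gripper_force: 0.0
```

Run:
```python
from h import *
np.set_printoptions(precision=4,suppress=True)
m,im=snap("wrist","w4.png"); s=sense()
hsv=cv2.cvtColor(np.ascontiguousarray(im[:,:,::-1]),cv2.COLOR_BGR2HSV)
o=cv2.inRange(hsv,(3,130,90),(16,255,255))
k,l,st,c=cv2.connectedComponentsWithStats(o); i=1+st[1:,4].argmax()
print(st[i],c[i]); e=m["eye"]
P=onz(m,*c[i],.06); print(P, s["tcp_pos"], "tool delta",np.array(s["ee_rot"]).T@(P-s["tcp_pos"]))
print("expected width px",14*K(m)[0]/1000/(e[2]-.06), np.array(s["ee_rot"]))
for z in(.064,.036): print(proj(m,[P[0],P[1],z]))
```

```text
[243 150  19  23 358] [251.9693 161.0838]
[0.468  0.0516 0.06  ] [0.4394 0.0513 0.2001] tool delta [ 0.0283 -0.0048  0.1401]
expected width px 20.035219334471886 [[ 0.9876 -0.1569 -0.0006]
 [-0.1569 -0.9876 -0.0001]
 [-0.0006  0.0002 -1.    ]]
(np.float64(251.88540139546586), np.float64(162.2079376982828))
(np.float64(252.42049750666695), np.float64(155.03605892961826))
```

Call:
jog_arm(rows=[[[0.0139, -0.0022, 0, 0], [0.0139, -0.0022, 0, 0], [0, 0, 0.024, 0], [0, 0, 0.024, 0], [0, 0, 0.024, 0], [0, 0, 0.01, 0], [0, 0, 0.01, 0], [0, 0, 0, 0], [0, 0, 0, 0]]])

```text
time_s: 11.35
tcp_pos: [0.4682, 0.052, 0.109]
ee_rot: [[0.988, -0.156, 0.001], [-0.156, -0.988, 0.0], [0.001, -0.001, -1.0]]
wrist_force: [-0.4, 0.1, 0.4]
gripper_width: 0.5
gripper_force: 0.0
```

Call:
jog_arm(rows=[[[-0.0005, 0, 0.0015, 0], [0, 0, 0, 0], [0, 0, 0, 0], [0, 0, 0, 0], [0, 0, 0, 0], [0, 0, 0, 0]]], claw=0)

```text
time_s: 12.1
tcp_pos: [0.4673, 0.052, 0.107]
ee_rot: [[0.988, -0.156, 0.0], [-0.156, -0.988, 0.0], [0.0, -0.0, -1.0]]
wrist_force: [-0.5, -0.2, 1.8]
gripper_width: 0.15
gripper_force: 29.9
```

Call:
jog_arm(rows=[[[0, 0, -0.01, 0], [0, 0, -0.02, 0], [0, 0, -0.02, 0], [0, 0, -0.02, 0], [0, 0, -0.02, 0], [-0.0022, 0.0383, 0, 0], [-0.0022, 0.0383, 0, 0], [-0.0022, 0.0383, 0, 0], [-0.0022, 0.0383, 0, 0], [-0.0022, 0.0383, 0, 0], [-0.0022, 0.0383, 0, 0], [-0.0022, 0.0383, 0, 0], [0, 0, 0, 0], [0, 0, 0, 0]]])

```text
time_s: 13.85
tcp_pos: [0.41, -0.2104, 0.1972]
ee_rot: [[0.988, -0.157, 0.0], [-0.157, -0.988, 0.0], [0.0, -0.0, -1.0]]
wrist_force: [0.1, 0.9, -0.9]
gripper_width: 0.151
gripper_force: 29.9
```

Run:
```python
from h import *
np.set_printoptions(precision=4,suppress=True)
m,im=snap("wrist","w5.png"); s=sense(); np.savez("w5.npz",eye=m["eye"],rotation=m["rotation"],tcp=s["tcp_pos"],R=s["ee_rot"])
print(s["tcp_pos"],proj(m,[.4417,-.2154,.041]),m["eye"]); cv2.imwrite("pics/w5b.png",im[:,:,::-1])
```

```text
[ 0.4102 -0.21    0.1972] (np.float64(257.94748796275996), np.float64(152.10169579594896)) [ 0.484  -0.2215  0.2906]
```

View pics/w5.png

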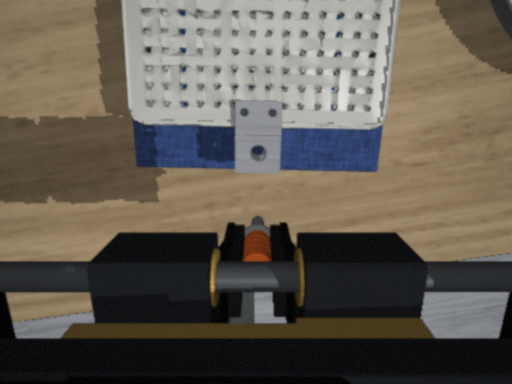

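Wrist view: the tab hole at about (258,152), and the pin held upright between the fingers with its tip at about (258,218).

Run:
```python
from h import *
np.set_printoptions(precision=4,suppress=True)
d=np.load("w5.npz"); m=camera_model("wrist"); m["eye"]=d["eye"]; m["rotation"]=d["rotation"]; R=d["R"]; tcp=d["tcp"]
im=cv2.imread("pics/w5.png"); g=cv2.cvtColor(im,cv2.COLOR_BGR2GRAY)
sub=g[138:168,242:276]; k,l,st,c=cv2.connectedComponentsWithStats(cv2.inRange(sub,0,120))
for i in range(1,k):
    if st[i,4]>20: print(st[i]+[242,138,0,0,0],c[i]+[242,138])
tip=tcp+R@[0,0,.104]; print("tip pred",tip,proj(m,tip), "collar pred",proj(m,tcp+R@[0,0,.074]))
for z in(.041,.036): print(onz(m,258,152.5,z), R.T@(onz(m,258,152.5,z)-tcp))
print("hole px dia", .011*K(m)[0]/((np.array([.4417,-.2154,.041])-m["eye"])@m["rotation"][:,2]))
s2=cv2.resize(im[130:240,220:300],None,fx=5,fy=5,interpolation=cv2.INTER_CUBIC); cv2.imwrite("pics/w5c.png",s2)
```

```text
[250 145  17  16 220] [257.9    152.4727]
tip pred [ 0.4102 -0.21    0.0932] (np.float64(257.57076827131345), np.float64(216.51531884758035)) collar pred (np.float64(257.64957328662905), np.float64(236.15269916102233))
[ 0.4414 -0.2154  0.041 ] [0.0316 0.0004 0.1562]
[ 0.4405 -0.2153  0.036 ] [0.0308 0.0005 0.1612]
hole px dia 14.604318131286234
```

View pics/w5c.png

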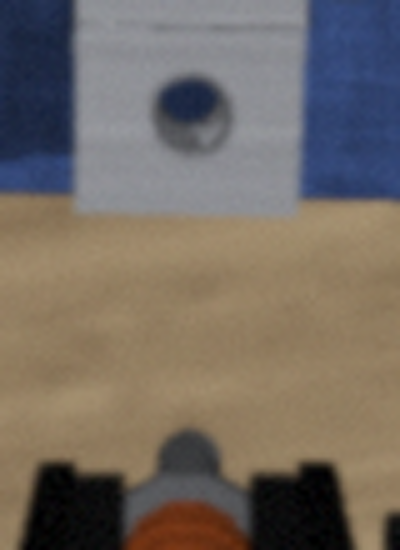

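Call:
jog_arm(rows=[[[0.016, 0.0004, 0, 0], [0.016, 0.0003, 0, 0], [0, 0, 0.016, 0], [0, 0, 0.016, 0], [0, 0, 0.014, 0], [0, 0, 0, 0], [0, 0, 0, 0]]])

```text
time_s: 14.78
tcp_pos: [0.4423, -0.2162, 0.1513]
ee_rot: [[0.988, -0.156, 0.001], [-0.156, -0.988, -0.0], [0.001, 0.0, -1.0]]
wrist_force: [-0.7, -0.3, -0.4]
gripper_width: 0.151
gripper_force: 29.9
```

Run:
```python
from h import *
np.set_printoptions(precision=4,suppress=True)
m,im=snap("wrist","w6.png"); s=sense(); R=np.array(s["ee_rot"]); t=np.array(s["tcp_pos"])
print(t,"tip pred",t+R@[0,0,.104],proj(m,t+R@[0,0,.104]),"hole",proj(m,[.4414,-.2154,.041]))
cv2.imwrite("pics/w6c.png",cv2.resize(im[170:260,200:320,::-1],None,fx=6,fy=6,interpolation=cv2.INTER_CUBIC))
```

```text
[ 0.4423 -0.2162  0.1515] tip pred [ 0.4424 -0.2163  0.0475] (np.float64(258.15559178846365), np.float64(216.76936461949347)) hole (np.float64(257.05881008298223), np.float64(214.7996150443646))
```

View pics/w6c.png

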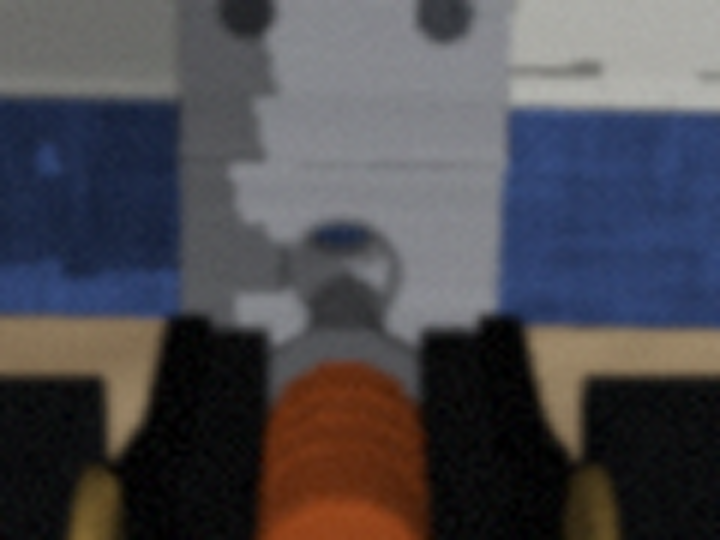

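Close view: tab hole centred at crop (343,272), i.e. pixel (257.2,215.3), with the pin tip just above it and within about 1 mm. A small correction back, then down.

Call:
jog_arm(rows=[[[-0.0007, -0.0004, 0, 0], [0, 0, 0.005, 0], [0, 0, 0.005, 0], [0, 0, 0.005, 0], [0, 0, 0.005, 0], [0, 0, 0, 0]]])

```text
time_s: 15.58
tcp_pos: [0.4407, -0.2156, 0.1304]
ee_rot: [[0.988, -0.156, -0.001], [-0.156, -0.988, 0.0], [-0.001, 0.0, -1.0]]
wrist_force: [0.7, -0.6, -0.5]
gripper_width: 0.153
gripper_force: 29.9
```

Call:
jog_arm(rows=[[[0, 0, 0.004, 0], [0, 0, 0.004, 0], [0, 0, 0.004, 0], [0, 0, 0, 0]]])

```text
time_s: 16.08
tcp_pos: [0.4408, -0.2156, 0.1186]
ee_rot: [[0.988, -0.156, -0.001], [-0.156, -0.988, 0.0], [-0.001, -0.0, -1.0]]
wrist_force: [-0.1, 0.3, 0.0]
gripper_width: 0.151
gripper_force: 29.9
```

Call:
jog_arm(rows=[[[0, 0, 0.003, 0], [0, 0, 0.003, 0], [0, 0, 0.002, 0], [0, 0, 0, 0]]])

```text
time_s: 16.58
tcp_pos: [0.4412, -0.2157, 0.1115]
ee_rot: [[0.988, -0.156, 0.0], [-0.156, -0.988, -0.0], [0.0, 0.0, -1.0]]
wrist_force: [-0.9, 1.1, 6.2]
gripper_width: 0.15
gripper_force: 29.9
```

Collar is on the tab, and the springs are being compressed.

Call:
jog_arm(rows=[[[0, 0, 0.001, 0], [0, 0, 0.001, 0], [0, 0, 0.001, 0], [0, 0, 0, 0], [0, 0, 0, 0]]])

```text
time_s: 17.2
tcp_pos: [0.4412, -0.2157, 0.1098]
ee_rot: [[0.988, -0.155, 0.001], [-0.155, -0.988, -0.001], [0.001, 0.001, -1.0]]
wrist_force: [-3.5, 2.6, 15.5]
gripper_width: 0.152
gripper_force: 29.9
```

Call:
jog_arm(rows=[[[0, 0, 0.0006, 0], [0, 0, 0.0006, 0], [0, 0, 0, 0], [0, 0, 0, 0], [0, 0, 0, 0], [0, 0, 0, 0]]])

```text
time_s: 17.95
tcp_pos: [0.4412, -0.2158, 0.1096]
ee_rot: [[0.988, -0.155, 0.001], [-0.155, -0.988, -0.001], [0.001, 0.001, -1.0]]
wrist_force: [-5.5, 3.4, 21.9]
gripper_width: 0.15
gripper_force: 29.9
```

Run:
```python
from h import *
m,im=snap("wrist","w7.png"); s=sense(); print(s["tcp_pos"],s["wrist_force"],s["moment"])
cv2.imwrite("pics/w7c.png",cv2.resize(im[60:260,120:400,::-1],None,fx=2.8,fy=2.8,interpolation=cv2.INTER_CUBIC))
```

```text
[ 0.44120601 -0.21574119  0.10957079] [-5.33012526  3.80178305 22.7018741 ] [ 1.23439127  1.74041532 -0.04965106]
```

View pics/w7c.png

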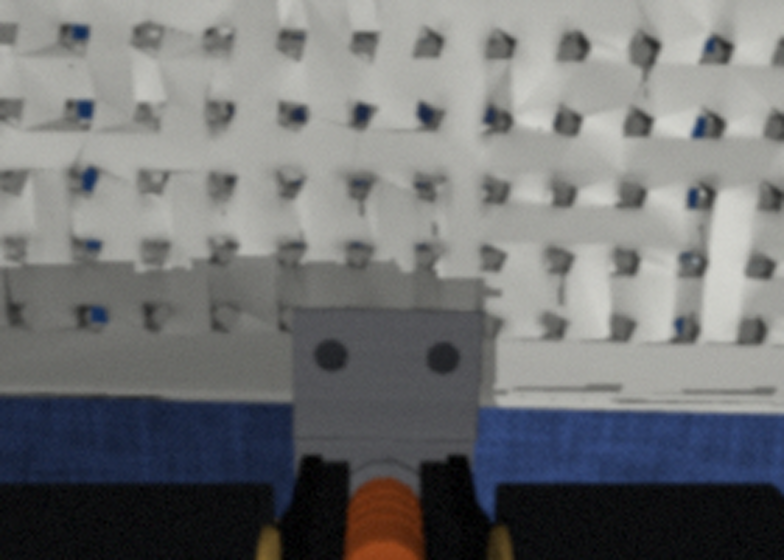

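Pin home with the collar on the tab: 7 N more push moved the tool only 0.2 mm, so the lid is at its hard stop. It is holding steady at about 22 N.

```bash
python3 -c "
from station import *
print(finish_job())"
```

```text
the job is handed in; nothing more can be done
None
```

The lid is shut and the pin is through both holes with its collar on the tab. The arm still grips the pin and pushes it down at about 22 N; the job was handed in at about 18 s, and nothing else on the worktop was touched.

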